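# Find the hidden catch of the scissors box and open its lid

## Task

The kitchen scissors are kept in the low wooden child-safe box on the left of the worktop. Feel along the shallow recess in its top with your fingertips for the hidden catch, a piece of the recess floor that gives under the finger, and press it in until the lid springs ajar; then let go of the catch and push the lid right over with your fingers until it stands open by itself. Only touch and push, without force: grip, lift or carry nothing, and leave the scissors and the things standing around where they are.

Things in the scene. Friction and masses are not known exactly. Their poses are not given: they have to be found in the camera images.
- box: child-safe box of plain brown wood, fixed on the worktop, 175 (x) by 250 (y) by 75 mm high. Origin: centre of its underside; x points from its rail to its hinge side, y along the rail, z up. It stands about a quarter turn round: the rail faces the sink, the hinge side the hob. Its top, all at 75 mm: rail (x = -87 to -26 mm), lid (x = -22 to +77 mm), back wall
- recess (a point): centre of the floor of the recess in the rail's top, 73 mm above the worktop (box frame x = -58.5, y = 0), axes as the box. The recess is 46 mm wide (x), 120 mm long (y), 2 mm deep; its floor is rigid except for the catch, whose centre may lie anywhere from 30 mm one way to 30 mm the other way along y from this point; its place is not reported
- rail_end (a point): the +y end of the rail's top, in line with the recess, 75 mm above the worktop. About the catch: a 44 by 44 mm piece of the recess floor, filling its width, flush with it, of the same wood, only a 1 mm seam round it. Fingertips (up to 38 mm wide, closed) that stand wholly on it push it straight down 6 mm; if they overlap the floor beside it, that stops them
- catch (a joint): how far the catch is pushed in, m: 0 = flush with the recess floor, 0.006 = stop. Its spring needs about 2 N to start and 5 N at the stop; it draws back a bolt that lets the lid go at about 0.003 to 0.004 m. It springs back when released
- lid_hinge (a joint): opening of the lid, rad: 0 = closed and latched (it cannot be lifted). When the catch lets go, a spring lifts it within a second or two to about 0.95, where it rests ajar; from there it turns freely with light friction and until somewhat past upright (1.57) falls back to ajar; 1.9 = stop, where it comes to rest leaning back
- lid: the lid. Origin: middle of its hinge line, at the top of the back wall (box frame x = +77.5 mm, z = 75 mm); closed, its axes are those of the box, and it turns about y. It is a board 100 mm from hinge to free edge, 229 mm long, 10 mm thick; a steel strip 90 mm long with a small foot hangs 30 mm below the middle of its free edge inside
- lid_edge (a point): middle of the lid's free edge, at its upper face, 100 mm from the hinge line. It moves with the lid: 75 mm above the worktop when closed, about 156 mm when ajar, 175 mm when upright
- scissors: kitchen scissors with black handles, 206 by 84 by 11 mm, loose on the floor of the compartment, 11 mm above the worktop; origin under their middle
- tin: food tin, 58 mm across, 72 mm high, loose in front of the sink's left corner; origin at the centre of its foot
- teaspoon: steel teaspoon, 136 by 28 by 13 mm, loose in front of the sink; origin under its middle
- capsule: coffee capsule standing on its lid, 37 mm across, 29 mm high, loose on the front right corner of the hob; origin at the centre of its foot

How it is judged:
On the way, in this order (a step that is already met when the one before it is completed fails the run):
1. the hidden catch is pressed in (value of joint catch above 0.002 m), for 0.05 s.
2. the lid has sprung ajar and the catch is let go (value of joint lid_hinge above 0.5 rad and value of joint catch below 0.0015 m), for 0.1 s.
3. the lid is pushed right over (value of joint lid_hinge above 1.65 rad), for 0.2 s.
At the end, for the whole second after the job is handed in: the lid stands open by itself past upright (over 1.65 rad), the catch has sprung back flush (under 1.5 mm), and the scissors and the three things standing around are within 20 mm of where they were (value of joint lid_hinge above 1.65 rad and value of joint catch below 0.0015 m and distance of each of scissors, tin, teaspoon, capsule from where it was at the start of the episode below 0.02 m); the robot touches nothing.
It fails at once if the scissors are lifted or shifted more than 30 mm (distance of scissors from where it was at the start of the episode above 0.03 m).
It fails at once if one of the things standing around is shifted or lifted more than 30 mm or knocked over (distance of any of tin, teaspoon, capsule from where it was at the start of the episode above 0.03 m or angle between any of tin, teaspoon, capsule's own z axis and vertical above 0.5 rad).
It fails at once if the fingers squeeze or ram the lid with more than 50 N (contact force between the fingers and lid above 50 N).
It fails at once if the fingers strike or lean on the box with more than 120 N (contact force between the fingers and box above 120 N).
It also fails if it takes over 58 s, if anything falls off the work surface, if the arm or the gripper's body presses on something with over 40 N, if the wrist force passes 120 N, or if a joint passes its speed limit or range.

## Robot

A 6-joint arm with a two-finger parallel gripper is mounted at the origin on a cart in front of the work surface, level with it; the furniture and walls round the work are solid. World frame = base frame: x ahead of the robot, y to its left, z up, the work surface at z = 0. Lengths are in m, angles in rad, forces in N, time in s.
With the tool pointing down it reaches from about 0.375 to 0.9 m from the base axis. Payload 3.1 kg.
Tool frame: the origin (TCP) lies where the fingers leave the gripper's body, on its centre line; the fingertips stand 70 mm ahead of it and the grasp point (between the pads) lies 51 mm ahead of it; z points along the fingers, y is the line along which they close (so a half turn about z gives the same grasp; the last joint's range is limited). The gripper opens to 87 mm and grips with 3 to 60 N. Pads are 19 mm wide; open, the fingers measure 117 mm over their backs; the gripper's body (75 mm by 190 mm) begins 51 mm behind the grasp point.
Start: joints at [0.975, 0.527, 1.433, -0, 1.181, -0.178], TCP at [0.254, 0.571, 0.292] pointing down, gripper open.
Joint ranges: [-3.08, 3.08], [-0.75, 2.2], [0.22, 2.44], [-1.43, 4.57], [0, 2.65], [-2.85, 2.85]. Speed limits (rad/s): [2.79, 2.79, 3.14, 3.14, 3.14, 3.14].

## Interface

Orientations are given as a unit quaternion [x, y, z, w].
In Python, from rig import robot gives the robot as it stands.
- The arm moves only by the tool send_rows, never from a script. Its argument "deltas" is text: rows parted by semicolons, each of 7 numbers parted by spaces: the shift along the tool's x, y, z in mm, then the turn, a rotation vector about the tool's x, y, z in degrees, then the opening, from 0 (shut) to 1 (fully open). A call has 1 to 10 rows; each row shifts and turns the commanded pose from where the row before left it, along the tool's axes as they then stand; what a row does not reach is not made up. A row lasts 1/8 s, in which the tool goes at most 62.5 mm and 10.7 degrees, less where a joint would pass 70% of its speed; a pose out of reach is approached as far as the arm can. A call is refused whole if a number of a shift passes 62.5 or a number of a turn 10.7, either way. A call with a gripper value outside its range is refused whole. The fingers move at their own pace and stop on an object; "newtons" is the grip in N (left out, the last holds). Time passes only in rows, so rows that do not move let the fingers close. It gives the time, the measured TCP pose, the force, the opening and the grip force at its end, in the units of the state.
- robot.get_obs(): the state, without advancing time (a new reading comes with each control period).
- robot.camera(name): name is "scene" or "top" or "wrist"; returns a dict with "image" (420x560x3 uint8, red, green, blue), "depth" (420x560 float32, m along the optical axis (not along the pixel's ray), 0 where there is no reading), "fovy" (degrees; the focal length in pixels is half the picture's height over the tangent of half this angle, whatever the lens; pixels are square), "cx", "cy" (the principal point, pixels), "k1" (the pictures are not rectified: a ray, as slopes to the right and down, at radius r is drawn at 1 + k1 r^2 times it, then the intrinsics apply), "rvec" (rotation vector, rad) and "tvec" (3), from world to camera coordinates, as OpenCV has them. Camera axes: x right, y down, z forward; pixel columns grow to the right and rows downward; lengths in m; the calibration is good to about 2 mm. A picture is of the moment at which its call begins.
- robot.hand_in(): hands the job in; it is judged then, once.
Trained networks look in the newest picture that a camera, given by its name, has taken for a name from the list of things; names that differ only in an ending like _2 or _b are one class to them, and where a whole thing is asked for, a point or a joint stands for the part that bears it (a point fixed in the world has none). Each returns a list of dicts, best first, with "p" (0 to 1); they miss things now and then, are a little off and sometimes report something else, mostly with a low value. They report only what shows in the picture. A call takes as long as a camera call.
- robot.find_in(camera, thing): "box" ([left, top, right, bottom] in pixels, round what is visible of it).
- robot.cut_out(camera, thing): "region" (420x560 bool, what is visible of it) and "box" ([left, top, right, bottom] in pixels, round what is visible of it).
The state is a dict: "time": time; "q": joint angles; "joint_velocities": joint speeds; "joint_torque": joint torques, N m; "position": TCP position; "tool_rot": TCP orientation; "ft_force": force on the tool from outside, world axes, zero at the start; "moment": the same for the moment, N m; "grip_width": finger opening in m; "grip_force": force on a finger pad.
Only numpy, scipy, OpenCV 4.12 (cv2) and the standard library are available. Lean on these libraries where they do the work, as an engineer would, in place of code of your own. Each camera call takes 0.05 s, during which the arm holds its last target. There are 200 camera calls.

## Working session

There is one attempt and no reset: what is moved stays moved. The work goes in short steps, Python scripts to look and compute and a tool call to move; the robot and the scene stay as the last step left them, time stands still between calls to the robot, and variables do not carry over. Pictures are saved under pics/ and viewed, at most 10 in all, crops included, and the job is handed in when it is done.

Besides the shell and the picture viewer there is one more tool, called after ">>>" by a JSON object that holds its "api" and its "payload". send_rows: Moves the arm, as the interface text tells. Its arguments: {"type":"object","properties":{"deltas":{"type":"string"},"newtons":{"type":"number"}},"required":["deltas"]}

```bash
mkdir -p pics
cat > h.py <<'E'
import numpy as np, cv2
from scipy.spatial.transform import Rotation as R
from rig import robot
def pts(c):
    "world xyz per pixel"
    h,w=c["depth"].shape; f=h/2/np.tan(np.radians(c["fovy"])/2)
    u,v=np.meshgrid(np.arange(w),np.arange(h))
    K=np.array([[f,0,c["cx"]],[0,f,c["cy"]],[0,0,1.]])
    n=cv2.undistortPoints(np.stack([u,v],-1).reshape(-1,1,2).astype(float),K,np.array([c["k1"],0,0,0.])).reshape(h,w,2)
    P=np.dstack([n,np.ones((h,w))])*c["depth"][...,None]
    M=R.from_rotvec(np.ravel(c["rvec"])).as_matrix()
    return (P-np.ravel(c["tvec"]))@M
def save(c,n): cv2.imwrite(f"pics/{n}.png",c["image"][...,::-1])
E
cat > a.py <<'E'
from h import *
o=robot.get_obs(); print(o["time"],o["position"],o["tool_rot"],o["grip_width"])
im=[]
for n in ("scene","top"):
    c=robot.camera(n); save(c,n); P=pts(c)
    for t in ("box","lid","tin","teaspoon","capsule"):
        r=robot.cut_out(n,t)
        if r:
            m=r[0]["region"]&(c["depth"]>0); print(n,t,r[0]["p"],r[0]["box"],np.median(P[m],0).round(3))
            if t=="box":
                m&=abs(P[...,2]-.075)<.004
                q=P[m][:,:2].astype(np.float32); print(m.sum(),cv2.minAreaRect(q),P[m].mean(0))
    im.append(c["image"])
E
python3 a.py
```

```text
0.0 [0.2532284  0.57076257 0.2912921 ] [ 2.07377258e-01  9.78260456e-01 -9.94807556e-04 -4.05200504e-04] 0.08703955084026374
scene box 0.67 [208.3, 173.9, 325.4, 257.5] [0.501 0.252 0.073]
3133 ((0.5339903831481934, 0.2852095365524292), (0.17845287919044495, 0.2528194785118103), 86.45216369628906) [0.52400485 0.28722729 0.07382609]
scene tin 0.67 [278.4, 265.5, 305.7, 310.8] [0.407 0.028 0.059]
scene teaspoon 0.67 [313.3, 310.4, 364.5, 360.7] [ 0.421 -0.07   0.004]
top box 0.92 [191.8, 143.6, 276.4, 259.7] [0.532 0.297 0.074]
7439 ((0.5330308675765991, 0.2878468632698059), (0.1755543053150177, 0.2505922317504883), 86.177978515625) [0.53165918 0.29554736 0.07427121]
top lid 0.95 [196.1, 147.7, 251.0, 251.9] [0.532 0.314 0.074]
top tin 0.89 [332.2, 237.8, 360.7, 263.7] [0.415 0.046 0.068]
top teaspoon 0.58 [370.3, 244.7, 424.2, 256.7] [ 0.42  -0.057  0.004]
top capsule 0.62 [130.7, 223.4, 150.3, 238.0] [0.471 0.511 0.021]
```

```bash
python3 -c "
import cv2
a=cv2.imread('pics/top.png');cv2.imwrite('pics/t2.png',a)"
```

```text
(no output)
```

View pics/top.png

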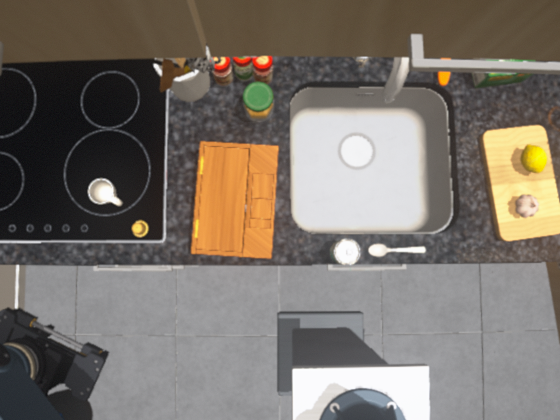

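View pics/scene.png

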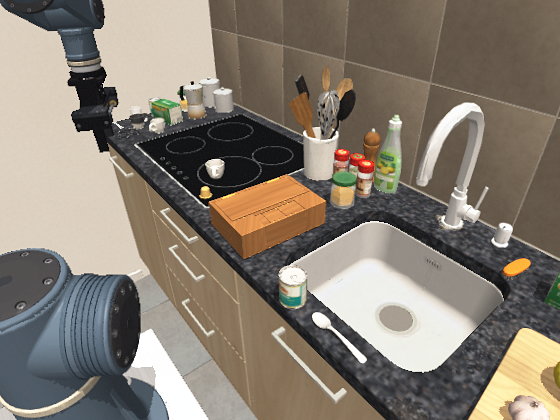

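The top view shows the box at px (192–278, 142–258), with its rail on the right and the recess around (262, 200). The scene view agrees with this. I'll zoom in on the recess for seams.

```bash
python3 -c "
import cv2
a=cv2.imread('pics/top.png')[140:262,188:284];b=cv2.imread('pics/scene.png')[170:262,205:330]
a=cv2.resize(a,(470,598),interpolation=3)
cv2.imwrite('pics/z.png',a)"
```

```text
(no output)
```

View pics/z.png

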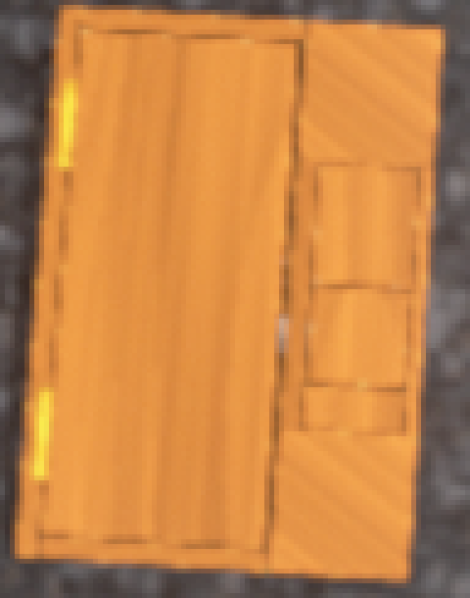

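In the recess, two seams at crop rows 287 and 383 are about 43 mm apart. That matches the catch, with its centre about 16 mm towards +y (nearer the robot). Next I turn the tool so its closing line runs along the rail, close the fingers and approach.

>>> {"api": "send_rows", "payload": {"deltas": "0 0 0 0 0 10 0;0 0 0 0 0 10 0;0 0 0 0 0 10 0;0 0 0 0 0 10 0;0 0 0 0 0 10 0;0 0 0 0 0 10 0;0 0 0 0 0 10 0;0 0 0 0 0 0 0", "newtons": 5}}

```text
time: 1.6
position: [0.2536, 0.5712, 0.2923]
tool_rot: [0.73, 0.683, 0.0, -0.0]
ft_force: [0.4, 0.5, -0.2]
grip_width: 0.0149
grip_force: 0.0
```

>>> {"api": "send_rows", "payload": {"deltas": "-40 35 0 0 0 0 0;-40 35 0 0 0 0 0;-40 35 0 0 0 0 0;-40 35 0 0 0 0 0;-40 35 0 0 0 0 0;-40 35 0 0 0 0 0;-40 35 0 0 0 0 0;-40 35 0 0 0 0 0;0 0 0 0 0 0 0"}}

```text
time: 2.72
position: [0.5136, 0.2299, 0.2924]
tool_rot: [0.732, 0.681, 0.001, 0.001]
ft_force: [-0.2, 0.2, -0.8]
grip_width: 0.0006
grip_force: 0.0
```

```bash
cat >> h.py <<'E'
C=np.array([.533,.2878]); A=np.radians(86.18)
bx=np.array([np.cos(A),np.sin(A)]); by=np.array([-bx[1],bx[0]])
def state(goal=None):
    o=robot.get_obs(); T=R.from_quat(o["tool_rot"]); p=o["position"]; d=p[:2]-C
    print("t",round(o["time"],2),"pos",p.round(4),"box xy mm",(1e3*np.r_[d@bx,d@by]).round(1),"F",np.round(o["ft_force"],1),"grip",round(o["grip_width"],4))
    if goal is not None:
        g=np.r_[C+bx*goal[0]/1e3+by*goal[1]/1e3,goal[2]/1e3]
        print("to go tool mm",(1e3*T.inv().apply(g-p)).round(1))
        Td=R.from_matrix(np.c_[np.r_[bx,0],np.r_[-by,0],[0,0,-1]]); print("turn deg",np.degrees((T.inv()*Td).as_rotvec()).round(2))
E
python3 - <<'E'
from h import *
state((-58.5,16,165))
c=robot.camera("wrist"); save(c,"w1"); P=pts(c); d=P[...,:2]-C
bxm=1e3*d@bx; bym=1e3*d@by
# rectified view of the rail: 4 px/mm, along box y
ys,xs=np.mgrid[75:-75:-.25,-95:-15:.25]
from scipy.spatial import cKDTree
ok=(c["depth"]>0)&(abs(P[...,2]-.074)<.006)
t=cKDTree(np.c_[bxm[ok],bym[ok]]); dd,i=t.query(np.c_[xs.ravel(),ys.ravel()])
im=c["image"][ok][i]; im[dd>2]=0
im=im.reshape(*xs.shape,3); cv2.imwrite("pics/w2.png",np.hstack([cv2.resize(c["image"],(450,338)),cv2.resize(np.rot90(im,0)[:,:,:],(320,600))[:338] if 0 else np.zeros((338,1,3),np.uint8)])[...,::-1])
f=cv2.resize(c["image"],(467,350)); s=cv2.resize(im,(310,580)); o=np.zeros((580,780,3),np.uint8); o[:350,:467]=f; o[:,468:778]=s
cv2.imwrite("pics/w2.png",o[...,::-1])
E
```

```text
t 2.73 pos [0.5136 0.2299 0.2924] box xy mm [-59.1  15.5] F [-0.2  0.2 -0.8] grip 0.0006
to go tool mm [  0.6  -0.8 127.4]
turn deg [ 0.12  0.01 -0.26]
```

View pics/w2.png

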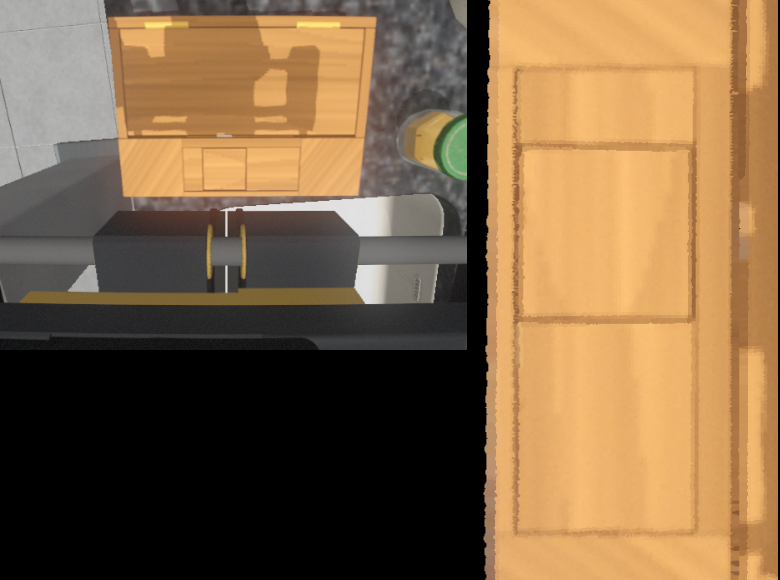

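The rectified wrist view shows the catch seam at rows 145–319 (45 mm). Its centre is at box y≈15 and x≈-59.5, right under the tool, so I descend.

>>> {"api": "send_rows", "payload": {"deltas": "0 0 30 0 0 0 0;0 0 30 0 0 0 0;0 0 30 0 0 0 0;0 0 30 0 0 0 0;0 0 15 0 0 0 0;0 0 6 0 0 0 0;0 0 0 0 0 0 0"}}

```text
time: 3.65
position: [0.511, 0.2332, 0.1516]
tool_rot: [0.731, 0.683, 0.0, 0.0]
ft_force: [0.2, 0.6, 0.2]
grip_width: 0.0004
grip_force: 0.0
```

>>> {"api": "send_rows", "payload": {"deltas": "0 0 2 0 0 0 0;0 0 2 0 0 0 0;0 0 2 0 0 0 0;0 0 2 0 0 0 0;0 0 0 0 0 0 0"}}

```text
time: 4.28
position: [0.511, 0.2327, 0.1432]
tool_rot: [0.731, 0.682, -0.0, -0.0]
ft_force: [-0.4, -0.6, 0.6]
grip_width: 0.0005
grip_force: 0.0
```

Run:
```python
from h import *
state((-59,15.2,138))
```

```text
t 4.28 pos [0.511  0.2327 0.1432] box xy mm [-56.4  18.3] F [-0.4 -0.6  0.6] grip 0.0005
to go tool mm [-2.6  3.1  5.2]
turn deg [-0.    0.   -0.12]
```

>>> {"api": "send_rows", "payload": {"deltas": "0 0 -4 0 0 0 0;-2.5 3 0 0 0 0 0;0 0 4 0 0 0 0;0 0 1 0 0 0 0;0 0 1 0 0 0 0;0 0 1 0 0 0 0;0 0 1 0 0 0 0;0 0 0 0 0 0 0"}}

```text
time: 5.28
position: [0.514, 0.2301, 0.1392]
tool_rot: [0.731, 0.682, 0.0, 0.0]
ft_force: [1.3, -0.1, 1.1]
grip_width: 0.0006
grip_force: 1.0
```

Run:
```python
from h import *
state((-59,15.2,138))
```

```text
t 5.28 pos [0.514  0.2301 0.1392] box xy mm [-58.8  15.1] F [ 1.3 -0.1  1.1] grip 0.0006
to go tool mm [-0.2 -0.1  1.2]
turn deg [ 0.03 -0.01 -0.12]
```

>>> {"api": "send_rows", "payload": {"deltas": "0 0 1.5 0 0 0 0;0 0 1.5 0 0 0 0;0 0 1 0 0 0 0;0 0 0 0 0 0 0"}}

```text
time: 5.78
position: [0.5139, 0.2301, 0.137]
tool_rot: [0.731, 0.683, 0.0, 0.0]
ft_force: [-2.8, -2.8, 13.9]
grip_width: 0.0006
grip_force: 7.3
```

>>> {"api": "send_rows", "payload": {"deltas": "0 0 0 0 0 0 0;0 0 0 0 0 0 0;0 0 0 0 0 0 0;0 0 0 0 0 0 0;0 0 0 0 0 0 0;0 0 0 0 0 0 0;0 0 0 0 0 0 0;0 0 0 0 0 0 0"}}

```text
time: 6.78
position: [0.514, 0.2301, 0.137]
tool_rot: [0.731, 0.682, 0.0, 0.0]
ft_force: [-0.4, -2.2, 13.7]
grip_width: 0.0004
grip_force: 7.2
```

```bash
cat > lid.py <<'E'
from h import *
import sys
state()
c=robot.camera("top"); P=pts(c); d=P[...,:2]-C
x,y,z=1e3*d@bx,1e3*d@by,1e3*P[...,2]
for lo,hi in ((-110,-50),(50,110)):
    m=(y>lo)&(y<hi)&(x>-25)&(x<125)&(z>77)&(z<185)&(c["depth"]>0)
    if m.sum()>20:
        print(lo,m.sum(),"x",np.percentile(x[m],[1,50,99]).round(),"z",np.percentile(z[m],[1,50,99]).round())
save(c,sys.argv[1])
E
python3 lid.py l1
```

```text
t 6.78 pos [0.514  0.2301 0.137 ] box xy mm [-58.8  15.2] F [-0.4 -2.2 13.7] grip 0.0004
-110 702 x [-23.  39.  77.] z [ 78. 126. 180.]
50 669 x [13. 44. 76.] z [ 78. 119. 154.]
```

View pics/l1.png

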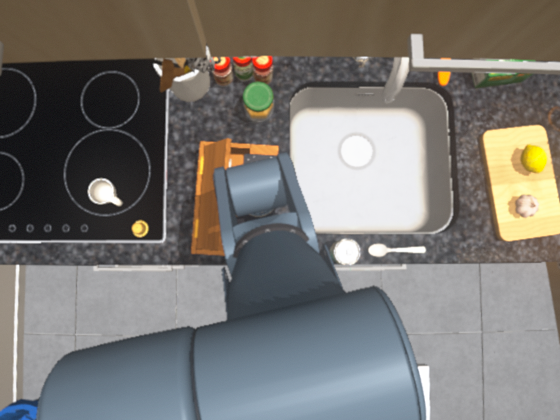

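The lid is ajar: at px (195–235, 142–255) its edge measures z≈154 mm, x≈13–16 mm. I lift straight up, move to y≈80 (beside the strip) and set the tips at about 0.13 m.

>>> {"api": "send_rows", "payload": {"deltas": "0 0 -5 0 0 0 0;0 0 -20 0 0 0 0;0 0 -20 0 0 0 0;0 0 -18 0 0 0 0;0 -20 0 0 0 0 0;0 -25 0 0 0 0 0;0 -20 0 0 0 0 0;0 0 0 0 0 0 0"}}

```text
time: 7.82
position: [0.4462, 0.2346, 0.1975]
tool_rot: [0.731, 0.683, -0.002, -0.001]
ft_force: [0.7, 0.0, -0.3]
grip_width: 0.0007
grip_force: 0.0
```

```bash
python3 - <<'E'
from h import *
state((-10,80,200))
E
python3 lid.py l2
```

```text
t 7.83 pos [0.4462 0.2346 0.1975] box xy mm [-58.9  83.1] F [ 0.7  0.  -0.3] grip 0.0007
to go tool mm [48.9  3.  -2.6]
turn deg [-0.27  0.06 -0.06]
t 7.83 pos [0.4462 0.2346 0.1975] box xy mm [-58.9  83.1] F [ 0.7  0.  -0.3] grip 0.0007
-110 718 x [11. 39. 76.] z [ 78. 126. 155.]
50 199 x [49. 66. 81.] z [ 77.  90. 113.]
```

>>> {"api": "send_rows", "payload": {"deltas": "20 3 -2 0 0 0 0;20 0 0 0 0 0 0;8 0 0 0 0 0 0;6 0 0 0 0 0 0;6 0 0 0 0 0 0;6 0 0 0 0 0 0;6 0 0 0 0 0 0;6 0 0 0 0 0 0;6 0 0 0 0 0 0;0 0 0 0 0 0 0"}}

```text
time: 9.12
position: [0.4577, 0.3188, 0.2001]
tool_rot: [0.731, 0.683, 0.0, -0.0]
ft_force: [-0.3, -0.2, 0.1]
grip_width: 0.0005
grip_force: 0.1
```

>>> {"api": "send_rows", "payload": {"deltas": "6 0 0 0 0 0 0;6 0 0 0 0 0 0;6 0 0 0 0 0 0;6 0 0 0 0 0 0;6 0 0 0 0 0 0;6 0 0 0 0 0 0;0 0 0 0 0 0 0"}}

```text
time: 10.0
position: [0.4602, 0.3546, 0.2002]
tool_rot: [0.731, 0.683, 0.0, -0.0]
ft_force: [-0.1, -0.2, 0.2]
grip_width: 0.0007
grip_force: 0.0
```

```bash
python3 - <<'E'
from h import *
state((69,80,200))
E
python3 lid.py l3
```

```text
t 10.0 pos [0.4602 0.3546 0.2002] box xy mm [61.8 77.1] F [-0.1 -0.2  0.2] grip 0.0007
to go tool mm [ 7.2 -2.9  0.2]
turn deg [ 0.02 -0.03 -0.09]
t 10.0 pos [0.4602 0.3546 0.2002] box xy mm [61.8 77.1] F [-0.1 -0.2  0.2] grip 0.0007
-110 524 x [68. 77. 90.] z [ 79. 148. 176.]
```

>>> {"api": "send_rows", "payload": {"deltas": "4 0 0 0 0 0 0;4 0 0 0 0 0 0;4 0 0 0 0 0 0;3 0 0 0 0 0 0;0 0 0 0 0 0 0;0 0 0 0 0 0 0;0 0 0 0 0 0 0;0 0 0 0 0 0 0"}}

```text
time: 11.05
position: [0.461, 0.3668, 0.2001]
tool_rot: [0.731, 0.683, -0.002, 0.002]
ft_force: [1.1, -7.1, 1.4]
grip_width: -0.0
grip_force: 3.8
```

```bash
python3 lid.py l4
```

```text
t 11.05 pos [0.461  0.3668 0.2001] box xy mm [74.  77.1] F [ 1.1 -7.1  1.4] grip -0.0
-110 754 x [ 69.  87. 108.] z [ 80. 138. 173.]
```

The lid is at its stop (7 N, edge 31 mm past the hinge, about 1.9 rad). I back off now and recheck.

>>> {"api": "send_rows", "payload": {"deltas": "-10 0 0 0 0 0 0;-25 0 0 0 0 0 0;-40 0 0 0 0 0 0;-40 0 -10 0 0 0 0;-20 0 -40 0 0 0 0;0 0 -40 0 0 0 0;-40 0 0 0 0 0 0;0 0 0 0 0 0 0;0 0 0 0 0 0 0"}}

```text
time: 12.22
position: [0.4492, 0.1946, 0.2902]
tool_rot: [0.731, 0.682, 0.0, -0.0]
ft_force: [0.5, -0.2, 0.4]
grip_width: 0.0003
grip_force: 0.0
```

```bash
python3 lid.py l5
python3 - <<'E'
from h import *
c=robot.camera("scene"); save(c,"s5")
E
```

```text
t 12.22 pos [0.4492 0.1946 0.2902] box xy mm [-98.6  77.4] F [ 0.5 -0.2  0.4] grip 0.0003
-110 752 x [ 69.  88. 107.] z [ 81. 140. 173.]
50 816 x [ 52.  87. 107.] z [ 80. 138. 173.]
```

View pics/s5.png

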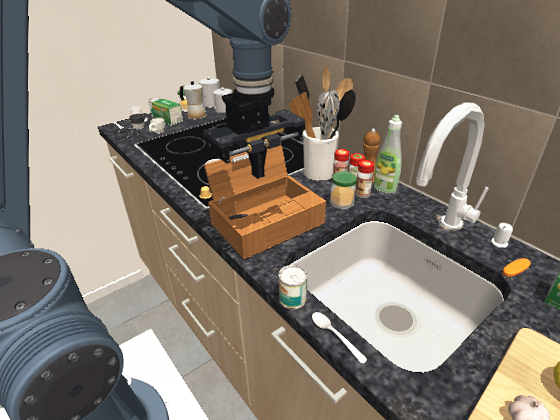

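The lid stands open by itself at px (210–285, 150–205). The tin (292, 287), spoon (338, 335) and capsule (205, 192) haven't moved, and the gripper is clear of everything.

```bash
python3 -c "
from rig import robot
print(robot.hand_in())"
```

```text
the job is handed in; nothing more can be done
None
```

I found and pressed the catch, the lid sprang ajar, and I pushed it over to its stop (about 1.9 rad), where it stands open by itself. The tin, teaspoon and capsule look unmoved and the fingers never went into the compartment; I handed the job in at about 12 s, and no verdict came back.

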